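# Lock the fixture bar with a hitch pin

## Robot

A 7-joint arm with a two-finger parallel gripper is mounted at the origin on the work surface. World frame = base frame: x ahead of the robot, y to its left, z up, the work surface at z = 0. Lengths are in m, angles in degrees, forces in N, time in s.
With the tool pointing down it reaches from about 0.425 to 0.95 m from the base axis. Payload 4.7 kg.
Tool frame: the origin (TCP) lies between the finger pads; the fingertips stand 22 mm ahead of it and the grasp point (between the pads) lies 3 mm ahead of it (tcp_to_tips is the distance from the TCP to the fingertips, in m); z points along the fingers, x is the direction in which the jaws open and shut, and the axes are right-handed (so a half turn about z gives the same grasp; the last joint's range is limited). The gripper opens to 85 mm and grips with 20 to 120 N. Pads are 22 mm wide; open, the fingers measure 114 mm over their backs; the gripper's body (76 mm by 85 mm) begins 54 mm behind the grasp point. The pads swing forward as they close: fully open they stand 13 mm farther back than shut.
Start: joints at [64.922, 26.849, -2.785, 87.806, 1.381, 65.374, -4.715], TCP at [0.268, -0.619, 0.253] pointing down, gripper open.
Joint ranges: [-148.3, 148.3], [-19.14, 114.17], [-79.39, 73.82], [5.75, 140.21], [-59.74, 239.74], [12.07, 113.84], [-152.46, 152.46]. Speed limits (degrees/s): [147.25, 147.25, 180, 180, 180, 180, 180].

## Interface

Orientations are given as [roll, pitch, yaw] about the fixed x, y, z axes, in that order (R = Rz(yaw) Ry(pitch) Rx(roll)).
In Python, from rig import * gives the robot as it stands.
- The arm moves only by the tool jog_arm, never from a script. Its argument "steps" is a list of rows, each an object of numbers: "x", "y", "z": the shift along the tool's x, y, z in cm; "spin": the turn about the tool's z in degrees. In form: [{"x": .., "y": .., "z": .., "spin": ..}, ...]. A call has 1 to 12 rows; each row shifts and turns the commanded pose from where the row before left it, along the tool's axes as they then stand; what a row does not reach is not made up. A row lasts 1/8 s, in which the tool goes at most 62.5 mm and 10.7 degrees, less where a joint would pass 70% of its speed; a pose out of reach is approached as far as the arm can. A call with a gripper value outside its range is refused whole. "gripper" is the finger opening in cm, from 0 to 8.54, set as the call begins (left out, the last holds). The fingers move at their own pace and stop on an object; "squeeze" is the grip in N (left out, the last holds). Time passes only in rows, so rows that do not move let the fingers close. It gives the time, the measured TCP pose, the force and the opening at its end, in the units of the state.
- get_obs(): the state, without advancing time (a new reading comes with each control period).
- get_image(name): name is "side" or "top"; returns the picture (384x512x3 uint8, red, green, blue); there is no depth.
- camera_params(name): a dict with "mtx" (3x3 intrinsics, pixels), "rvec" (rotation vector, rad) and "tvec" (3), from world to camera coordinates, as OpenCV has them. Camera axes: x right, y down, z forward; pixel columns grow to the right and rows downward; lengths in m; the calibration is good to about 2 mm. A picture is of the moment at which its call begins. camera_params takes no time and is no camera call.
- sign_off(): hands the job in, once; it reports no verdict.
Trained networks look in the newest picture that a camera, given by its name, has taken for a name from the list of things; names that differ only in an ending like _2 or _b are one class to them, and where a whole thing is asked for, a point or a joint stands for the part that bears it (a point fixed in the world has none). Each returns a list of dicts, best first, with "conf" (0 to 1); they miss things now and then, are a little off and sometimes report something else, mostly with a low value. They report only what shows in the picture. A call takes as long as a camera call.
- silhouettes(camera, query): "pixels" (384x512 bool, what is visible of it) and "extent" ([left, top, right, bottom] in pixels, round what is visible of it).
The state is a dict: "t": time; "joint_pos": joint angles; "qd": joint speeds; "joint_efforts": joint torques, N m; "eef_pos": TCP position; "tcp_rot": TCP orientation; "wrist_force": force on the tool from outside, world axes, zero at the start; "ft_torque": the same for the moment, N m; "finger_gap": finger opening in m.
Only numpy, scipy, OpenCV 4.12 (cv2) and the standard library are available. Lean on these libraries where they do the work, as an engineer would, in place of code of your own. Each camera call takes 0.05 s, during which the arm holds its last target.

## Task

Take the hitch pin out of the wooden holder and push it straight down through the cross hole of the fixture's bar until its collar sits on the bar, with the pin's open loop pointing past the bar's free end; feel for the hole and do not force the pin or the bar. Then swing the sprung loop down over the bar's end until it snaps in under the bar, and let go. Leave the open bin, the screwdriver and the steel collar ring alone.

Things in the scene. Friction and masses are not known exactly. Their poses are not given: they have to be found in the camera images.
- fixture: fixed steel fixture; origin on the bench under the bar's axis. x: level, along the bar to its free end; z up. Base plate x -150 to +20 mm, 120 wide, 16 thick; front upright and guide end at x +10 mm, 141 mm high. An aluminium bar 26 wide (y), 20 high sticks out along +x, 100 to 120 mm above the bench, nothing below its end. A vertical 9.5 mm cross hole, 1 mm chamfer, goes through it; the bar ends in a half-round nose, radius 10
- hole_nominal (a point): middle of the cross hole's upper mouth (bar's top face, 120 mm up) if the bar stood in the middle of its end play; same axes as the fixture. The bar may really stand up to 10 mm farther in or out along x (not measured), hole and end together, so the hole must be looked for along x. No sideways play; about 8 N shifts the bar lengthwise
- bar_end (a point): foremost point of the bar's half-round nose, brought up to the height of its top face, if the bar stood in the middle of its end play: 35 mm beyond hole_nominal along x. It really shifts by the same up to 10 mm as the hole
- pin_head (a point): hitch pin, steel, some 125 g with its loop, upright in the holder. Point on its axis, 24 mm above the collar's underside. Head to grip: block 16 mm along the pin's x, 18 mm along y, from 4 to 38 mm above the collar's underside. z up; x is the way the open loop points. Inside the level loop, from the head's x face to the cross bar, 31 mm are free (41 mm wide): room for a finger
- pin: the same hitch pin, same axes; origin on its axis at the collar's underside. Collar 24 mm diameter, 4 mm thick. Shank 8 mm diameter, reaching 36 mm below the origin, its last 1.5 mm tapering to 6.4 mm diameter. The loop's hinge line runs along y, 10 mm above the origin
- loop (a joint): loop angle: 0 level (open), positive swings down, stop at 1.35 rad; friction (0.018 N m) keeps it where left. Its legs are sprung: they stretch up to 8 mm at 4 N/mm. With the pin home the cross bar meets the nose at about 0.5 rad, rides over it stretching by 2.5 mm (some 3 to 8 N down on the lug; a level push jams it) and is safely under the bar beyond 0.95 rad
- loop_bar (a point): centre of the loop's 6 mm cross bar, 42.5 mm from the hinge line; its x points along the legs away from the hinge. Two 6 mm legs run 23.5 mm either side of the pin's axis and pass beside the bar
- lug_tip (a point): tip of the flat thumb lug (24 mm wide, 5 mm thick) on the middle of the cross bar, 25 mm from the cross bar's centre, at right angles to the legs: it stands up when the loop is level, and points outward, past the bar's end, when the loop is closed. Push here
- holder: fixed wooden block 56 x 56 x 50 mm, origin under its centre, with a vertical hole in which the pin stands; the pin's collar rests on its top, 50 mm above the bench
- bin: blue open plastic bin 300 x 200 x 120 mm, not to be disturbed; origin under its centre
- screwdriver: screwdriver lying on the bench, not to be disturbed; origin under its middle
- collar: steel collar ring, 48 mm diameter, 18 mm high, lying on the bench, not to be disturbed; origin under its centre

How it is judged (in metres and radians):
On the way, in this order (a step that is already met when the one before it is completed fails the run):
1. the pin is down through the cross hole, its collar on the bar, with the loop still open (z of pin in the frame of hole_nominal between -0.004 and 0.002 m and x of pin in the frame of hole_nominal between -0.014 and 0.014 m and y of pin in the frame of hole_nominal between -0.003 and 0.003 m and angle between pin_head's own z axis and vertical below 0.12 rad and value of joint loop below 0.6 rad), for 0.2 s.
2. the loop is swung over the bar's end and in under the bar (value of joint loop above 0.95 rad), for 0.2 s.
At the end, for the whole second after the job is handed in: The pin stands in the bar's cross hole within 0.15 rad of upright, its collar within 3 mm of the bar's top face, at rest, and the loop is closed under the bar's end (loop angle above 0.95 rad) (z of pin in the frame of hole_nominal between -0.004 and 0.003 m and x of pin in the frame of hole_nominal between -0.014 and 0.014 m and y of pin in the frame of hole_nominal between -0.003 and 0.003 m and angle between pin_head's own z axis and vertical below 0.15 rad and value of joint loop above 0.95 rad and linear speed of pin below 0.02 m/s); the robot touches nothing.
It fails at once if the pin or its loop is forced: pressed on the fixture or its bar with more than 50 N (contact force between pin and fixture above 50 N).
It fails at once if the gripper pushes on the fixture or its bar with more than 50 N (contact force between the fingers and fixture above 50 N).
It fails at once if the open bin is moved by more than 20 mm (distance of bin from where it was at the start of the episode above 0.02 m).
It fails at once if the screwdriver is moved by more than 20 mm (distance of screwdriver from where it was at the start of the episode above 0.02 m).
It fails at once if the collar ring is moved by more than 20 mm (distance of collar from where it was at the start of the episode above 0.02 m).
It also fails if it takes over 67 s, if anything falls off the work surface, if the arm or the gripper's body presses on something with over 40 N, if the wrist force passes 120 N, or if a joint passes its speed limit or range.

## Working session

There is one attempt and no reset: what is moved stays moved. The work goes in short steps, Python scripts to look and compute and a tool call to move; the robot and the scene stay as the last step left them, time stands still between calls to the robot, and variables do not carry over. Pictures are saved under pics/ and viewed, and the job is handed in when it is done.

Besides the shell and the picture viewer there is one more tool, called after "Emit:" in YAML: its name, and indented under it one key for each argument. jog_arm: Moves the arm, as the interface text tells. Its arguments: {"type":"object","properties":{"steps":{"type":"array","items":{"type":"object","properties":{"x":{"type":"number"},"y":{"type":"number"},"z":{"type":"number"},"spin":{"type":"number"}}}},"gripper":{"type":"number"},"squeeze":{"type":"number"}},"required":["steps"]}

```bash
mkdir -p pics; ls
python3 - <<'E'
from rig import *
import cv2,numpy as np
o=get_obs()
print({k:np.round(v,4).tolist() for k,v in o.items()})
for n in("side","top"):
    im=get_image(n); cv2.imwrite(f"pics/{n}0.png",im[:,:,::-1])
    p=camera_params(n); print(n,p)
    R=cv2.Rodrigues(np.array(p["rvec"]))[0]; print(-R.T@np.array(p["tvec"]).ravel())
E
```

```text
pics
{'t': 0.0, 'joint_pos': [64.9203, 26.897, -2.7827, 87.8756, 1.3804, 65.3757, -4.714], 'qd': [0.0265, -0.0682, 0.0167, -0.0116, -0.0339, -0.046, 0.0469], 'joint_efforts': [-0.0007, -51.0314, -0.0467, -23.7718, 0.0106, 0.0075, -0.0], 'eef_pos': [0.2681, -0.6189, 0.2523], 'tcp_rot': [179.9953, 0.1147, -66.5745], 'wrist_force': [-0.4734, -0.2769, -0.0609], 'ft_torque': [-0.0333, 0.0077, 0.0024], 'finger_gap': 0.0854}
side {'mtx': array([[470.21399359,   0.        , 255.38850187],
       [  0.        , 470.21399359, 192.30148507],
       [  0.        ,   0.        ,   1.        ]]), 'rvec': array([ 0.65034291, -2.68056077,  1.12827392]), 'tvec': array([0.41579393, 0.35341511, 1.03734386])}
[0.16711004 0.63367484 0.97180222]
top {'mtx': array([[434.61852917,   0.        , 255.90375929],
       [  0.        , 434.61852917, 193.87059357],
       [  0.        ,   0.        ,   1.        ]]), 'rvec': array([ 2.20722699, -2.14882237,  0.09605186]), 'tvec': array([-0.17002944,  0.55087391,  1.35304436])}
[ 0.43660165 -0.15417637  1.39596195]
```

View pics/side0.png

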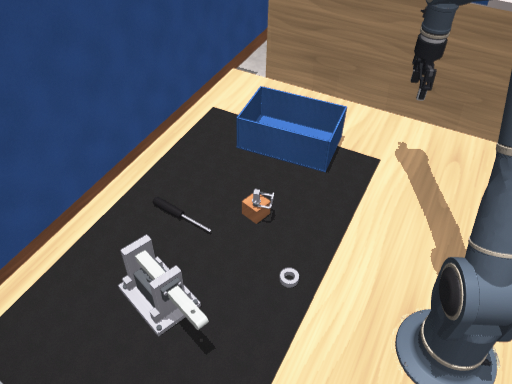

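View pics/top0.png

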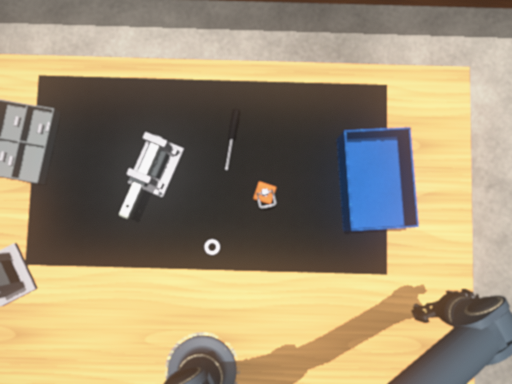

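Run:
```python
from rig import *
import cv2,numpy as np
for n,(bx) in (("side",[(100,225,120,90),(225,175,70,52)]),("top",[(100,120,110,110),(235,165,60,60)])):
    im=get_image(n)[:,:,::-1]
    ts=[cv2.resize(im[y:y+h,x:x+w],None,fx=390/w,fy=390/w,interpolation=cv2.INTER_CUBIC) for x,y,w,h in bx]
    H=max(t.shape[0] for t in ts); ts=[cv2.copyMakeBorder(t,0,H-t.shape[0],0,10,cv2.BORDER_CONSTANT) for t in ts]
    cv2.imwrite(f"pics/{n}_c.png",np.hstack(ts))
    for q in("fixture","pin","pin_head","loop_bar","holder"):
        for r in silhouettes(n,q)[:2]:
            ys,xs=np.nonzero(r["pixels"]); print(n,q,round(r["conf"],2),np.round(r["extent"],1),len(xs),xs.mean().round(1),ys.mean().round(1))
            np.save(f"pics/{n}_{q}.npy",r["pixels"]) if r["conf"]>.4 else 0
```

```text
side fixture 0.76 [115.2 235.6 209.2 336.3] 4845 157.6 289.1
side pin 0.71 [252.8 192.4 273.3 209.2] 201 260.5 198.6
side pin_head 0.61 [252.2 189.6 274.9 210.3] 205 259.4 198.2
side pin_head 0.15 [153.7 199.7 184.4 218.4] 211 168.4 207.5
side loop_bar 0.4 [261.  192.3 274.4 206.9] 66 268.5 201.6
side holder 0.91 [241.4 194.5 267.5 223. ] 511 254.9 209.0
top fixture 0.73 [121.1 136.  183.1 218. ] 2594 150.9 170.2
top pin 0.53 [255.5 189.1 271.8 205.8] 97 263.6 194.2
top pin_head 0.68 [260.4 187.7 269.3 193.4] 38 263.8 191.6
top loop_bar 0.48 [259.4 195.3 274.9 209.4] 26 264.6 202.4
top holder 0.59 [252.6 185.9 276.1 204.3] 216 264.2 192.9
```

View pics/side_c.png

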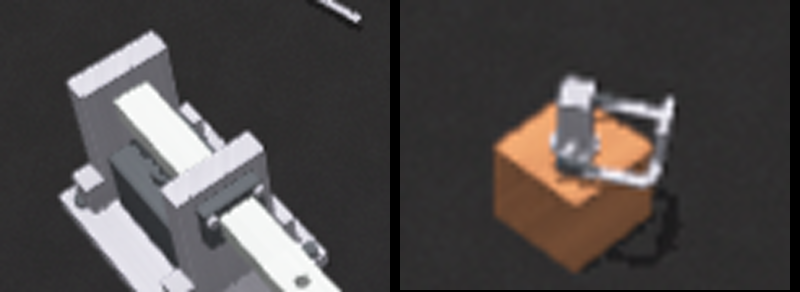

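View pics/top_c.png

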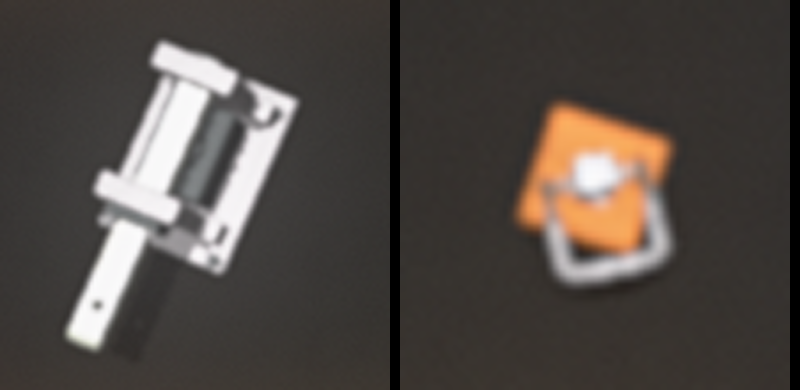

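```bash
cat > h.py <<'E'
from rig import *
import cv2,numpy as np
from scipy.optimize import minimize
C={n:camera_params(n) for n in("side","top")}
def proj(n,P):
    p=C[n]; return cv2.projectPoints(np.asarray(P,float).reshape(-1,3),p["rvec"],p["tvec"],p["mtx"],None)[0].reshape(-1,2)
def box(x0,x1,y0,y1,z0,z1): return np.array([[x,y,z] for x in(x0,x1) for y in(y0,y1) for z in(z0,z1)],float)
def cyl(r,z0,z1,k=24):
    a=np.arange(k)*2*np.pi/k; return np.array([[r*np.cos(t),r*np.sin(t),z] for t in a for z in(z0,z1)])
def place(P,x,y,yaw,z=0):
    c,s=np.cos(yaw),np.sin(yaw); P=np.asarray(P)/1000
    return np.c_[c*P[:,0]-s*P[:,1]+x, s*P[:,0]+c*P[:,1]+y, P[:,2]+z]
PIN=[box(-8,8,-9,9,4,38),cyl(12,0,4),box(0,42.5,20.5,26.5,7,13),box(0,42.5,-26.5,-20.5,7,13),box(39.5,45.5,-26.5,26.5,7,13),box(40,45,-12,12,10,35),box(-3,3,-26,26,7,13)]
HOLD=[box(-28,28,-28,28,0,50)]
S=6
def render(n,parts,win):
    x,y,w,h=win; m=np.zeros((h*S,w*S),np.uint8)
    for P in parts:
        q=(proj(n,P)-[x-0.5,y-0.5])*S-0.5
        cv2.fillConvexPoly(m,cv2.convexHull(np.round(q*16).astype(np.int32)),255,shift=4)
    return cv2.resize(m,(w,h),interpolation=cv2.INTER_AREA)/255.
def tri(ps,pt):
    A=[C[n]["mtx"]@np.c_[cv2.Rodrigues(C[n]["rvec"])[0],C[n]["tvec"]] for n in("side","top")]
    X=cv2.triangulatePoints(A[0],A[1],np.array(ps,float).reshape(2,1),np.array(pt,float).reshape(2,1)); X=(X[:3]/X[3]).ravel()
    return X
def ray(n,uv,z):
    p=C[n];R=cv2.Rodrigues(p["rvec"])[0];c=-R.T@p["tvec"];d=R.T@np.linalg.inv(p["mtx"])@np.array([uv[0],uv[1],1.]);return c+d*(z-c[2])/d[2]
E
python3 - <<'E'
from h import *
im={n:get_image(n) for n in C}
for n in im: np.save(f"pics/{n}0.npy",im[n])
for n,(x,y,w,h) in (("side",(180,300,30,32)),("top",(115,190,32,32))):
    g=im[n][y:y+h,x:x+w].mean(2).astype(int)
    print(n,x,y)
    print('\n'.join(' '.join('%3d'%v for v in r) for r in g))
x0=proj("top",[[0.5,0,0],[0.5,-.3,0]]);print(x0)
E
```

```text
side 180 300
244 245 246 246 246 245 245 245 246 246 247 241 222 135 115 116 123 169 142  62  45  47  46  46  46  48  47  47  46  47
244 244 245 246 246 245 246 246 246 246 247 247 225 133 113 115 117 133 227 143  59  46  46  46  46  46  46  47  46  49
243 244 244 245 246 246 246 247 247 245 246 247 246 208 121 108 106 109 221 227  97  45  47  45  44  46  45  45  47  45
244 244 244 244 246 246 247 248 248 247 246 246 247 245 181  89  78  92 153 187  90  45  46  46  46  45  46  48  47  47
244 244 244 244 246 246 247 247 248 248 247 245 246 247 245 160 117 124 166 101 102  47  47  44  45  46  47  46  46  48
240 244 245 245 246 246 246 247 247 248 248 246 245 246 247 247 217 118 108 104  95  44  46  45  47  45  46  47  48  47
214 246 246 246 246 246 246 246 247 247 248 248 246 245 247 246 229 141 105  93  58  34  45  46  47  46  47  45  46  47
139 242 247 246 246 246 246 246 246 246 247 247 247 246 245 246 246 229 129  60  46  46  46  46  46  45  45  47  46  48
115 166 241 246 245 246 246 246 246 245 246 246 246 244 241 245 246 246 219  83  46  46  45  45  47  47  46  46  47  46
111 120
[... 6219 characters left out ...]
8
 56  56  55  55  58  67  85 110 135 155 177 187 165 117  76  59  53  50  47  47  46  46  48  47  49  52  56  58  59  58  59  60
 56  56  56  55  52  54  58  67  79  95 116 130 116  84  62  56  52  48  47  47  49  47  48  47  49  53  57  59  59  60  58  59
 56  55  55  56  56  54  54  54  55  59  70  78  75  64  57  56  53  51  48  49  49  48  47  48  49  54  58  58  58  58  58  58
 56  55  55  56  55  56  56  55  55  55  56  56  56  57  57  57  55  55  54  53  51  47  46  48  51  55  58  59  58  57  57  58
 55  57  57  56  56  55  56  56  58  57  57  57  57  57  57  57  58  57  56  56  55  51  49  49  51  56  58  59  58  58  57  58
[[207.12540883 210.34217244]
 [300.47605898 212.84601514]]
```

```bash
cat > fit.py <<'E'
from h import *
im={n:np.load(f"pics/{n}0.npy").astype(float) for n in C}
# hole
hc={}
for n,(x,y,w,h) in (("side",(189,308,8,6)),("top",(124,202,7,8))):
    g=im[n][y:y+h,x:x+w].mean(2); wt=np.clip(240-g,0,None); Y,X=np.mgrid[y:y+h,x:x+w]; hc[n]=((X*wt).sum()/wt.sum(),(Y*wt).sum()/wt.sum())
print(hc,"tri",tri(hc["side"],hc["top"]).round(4),"top@.119",ray("top",hc["top"],.119).round(4),"side@.119",ray("side",hc["side"],.119).round(4))
# bar fit, hole at origin
a=np.linspace(-np.pi/2,np.pi/2,13)
BAR=[np.vstack([box(-35,25,-13,13,-20,0)]+[np.c_[25+10*np.cos(a),0*a+yy,-10+10*np.sin(a)] for yy in(-13,13)])]
W={"top":(112,196,30,26),"side":(183,309,27,24)}
def barcost(p,n):
    x,y,w,h=W[n]; g=im[n][y:y+h,x:x+w].mean(2); d=np.clip((g-55)/190,0,1)
    d=cv2.GaussianBlur(d,(3,3),.5)
    r=cv2.GaussianBlur(render(n,[place(P,p[0],p[1],p[2],.12) for P in BAR],W[n]),(3,3),.8)
    if n=="side": pass
    hx,hy=hc[n]; Y,X=np.mgrid[y:y+h,x:x+w]; k=(np.hypot(X-hx,Y-hy)>4)
    return (((d-r)*k)**2).sum()
X=ray("top",hc["top"],.119)
# top only
for n in("top",):
    best=min((minimize(lambda q:barcost([q[0]/1000,q[1]/1000,q[2]],n),[X[0]*1000,X[1]*1000,y0],method="Nelder-Mead",options=dict(initial_simplex=[[X[0]*1000,X[1]*1000,y0],[X[0]*1000+4,X[1]*1000,y0],[X[0]*1000,X[1]*1000+4,y0],[X[0]*1000,X[1]*1000,y0+.1]])) for y0 in(2.6,2.75,2.9)),key=lambda r:r.fun); print("bar",n,best.x.round(3),np.degrees(best.x[2]),best.fun)
# holder & pin
Wp={"top":(245,175,40,42),"side":(232,180,52,50)}
def msk(n):
    x,y,w,h=Wp[n]; I=im[n][y:y+h,x:x+w]; return I
def fit(parts,z,dat,x0,name,ns=("side","top")):
    def cost(q):
        c=0
        for n in ns:
            d,k=dat[n]; r=cv2.GaussianBlur(render(n,[place(P,q[0]/1000,q[1]/1000,q[2],z) for P in parts],Wp[n]),(3,3),.7)
            c+=(((d-r)*k)**2).sum()
        return c
    sols=[minimize(cost,[x0[0],x0[1],y0],method="Nelder-Mead",options=dict(initial_simplex=[[x0[0],x0[1],y0],[x0[0]+5,x0[1],y0],[x0[0],x0[1]+5,y0],[x0[0],x0[1],y0+.15]])) for y0 in x0[2]]
    b=min(sols,key=lambda r:r.fun); print(name,ns,b.x.round(3),np.degrees(b.x[2]).round(2),round(b.fun,2)); return b.x
dh={};dp={}
for n in C:
    I=msk(n); sat=np.clip((I[...,0]-I[...,2])/80,0,1); metal=np.clip((I.min(2)-70)/60,0,1)
    np.set_printoptions(linewidth=250)
    dm=cv2.dilate(metal,np.ones((3,3)))
    dh[n]=(np.clip((I[...,0]-I[...,2])/50,0,1),(dm<.3).astype(float)); dp[n]=(metal,np.ones_like(metal))
h0=ray("top",(264.5,194),.05)*1000; print(h0)
for ns in(("side","top"),("top",),("side",)):
    hh=fit(HOLD,0,dh,[h0[0],h0[1],[-.4,-.2,.1]],"hold",ns)
    pp=fit(PIN,.05,dp,[hh[0],hh[1],[3.0,3.3,3.6,2.7]],"pin",ns)
    if len(ns)==2: P=pp
for n in C:
    x,y,w,h=Wp[n]; I=msk(n)[:,:,::-1]
    r=render(n,[place(Q,P[0]/1000,P[1]/1000,P[2],.05) for Q in PIN],Wp[n])
    o=I.copy(); o[...,1]=np.maximum(o[...,1],r*255); o2=np.hstack([I,o]); cv2.imwrite(f"pics/ov_{n}.png",cv2.resize(o2.astype(np.uint8),None,fx=7,fy=7,interpolation=cv2.INTER_NEAREST))
E
python3 fit.py
```

```text
{'side': (np.float64(192.47901678657075), np.float64(311.1544764188649)), 'top': (np.float64(126.94139004149379), np.float64(205.5155601659751))} tri [0.5017 0.2234 0.1159] top@.119 [0.5025 0.2229 0.119 ] side@.119 [0.4996 0.2246 0.119 ]
bar top [503.41  224.773   2.768] 158.60988901917838 1.772642295080254
[ 553.30420044 -181.90271339   50.        ]
hold ('side', 'top') [ 5.56974e+02 -1.78365e+02 -3.23000e-01] -18.51 67.18
pin ('side', 'top') [ 558.188 -180.398    3.402] 194.92 146.77
hold ('top',) [ 5.64020e+02 -1.77919e+02 -3.00000e-01] -17.21 45.42
pin ('top',) [ 559.117 -181.661    3.377] 193.48 49.55
hold ('side',) [ 5.56478e+02 -1.79741e+02 -2.99000e-01] -17.14 3.34
pin ('side',) [ 556.864 -179.356    3.427] 196.32 92.25
```

View pics/ov_side.png

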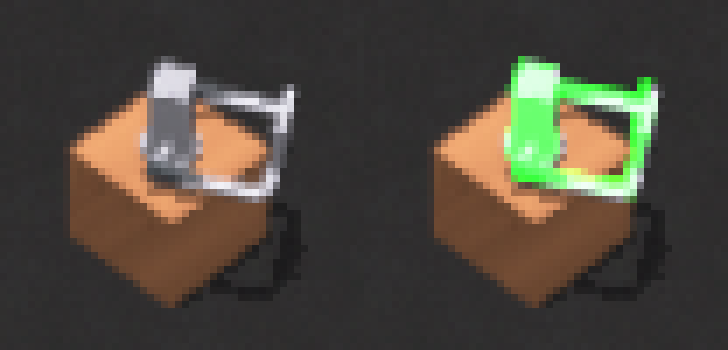

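View pics/ov_top.png

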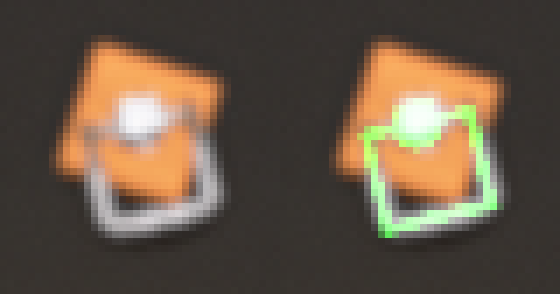

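```bash
cat > fit2.py <<'E'
from h import *
im={n:(np.load(f"pics/{n}0.npy").astype(float)/255)**2.2 for n in C}
hc={"side":(192.5,311.15),"top":(126.94,205.5)}
a=np.linspace(-np.pi/2,np.pi/2,13)
T=[box(-30,25,-13,13,0,0)]; F=[np.vstack([box(-30,25,-13,13,-20,0)]+[np.c_[25+10*np.cos(a),0*a+yy,-10+10*np.sin(a)] for yy in(-13,13)])]
W={"top":(114,197,28,20),"side":(182,309,26,10)}
def cost(q,n,gamma=True):
    x,y,w,h=W[n]; I=im[n][y:y+h,x:x+w].mean(2)
    pl=lambda Ps:[place(P,q[0]/1000,q[1]/1000,q[2],.12) for P in Ps]
    t=cv2.GaussianBlur(render(n,pl(T),W[n]),(0,0),SG[n]);f=cv2.GaussianBlur(render(n,pl(F),W[n]),(0,0),SG[n])
    Y,X=np.mgrid[y:y+h,x:x+w]; k=(np.hypot(X-hc[n][0],Y-hc[n][1])>4)
    if n=="top": k&=(Y-205)*.45+(X-127)>-40; k&=Y<214
    A=np.c_[np.ones(k.sum()),t[k],f[k]]; c,*_=np.linalg.lstsq(A,I[k],rcond=None)
    global last; last=c
    return ((A@c-I[k])**2).sum()*100
SG={}
for n in("top","side"):
  for sg in(.3,.6,.9):
    SG[n]=sg
    c=ray(n,hc[n],.119)*1000
    # hole position along the bar fixed by hole pixel: free perpendicular offset e and yaw
    u=np.radians(158.6); 
    def cc(p): return cost([c[0]-np.sin(p[1])*p[0],c[1]+np.cos(p[1])*p[0],p[1]],n)
    r=min((minimize(cc,[e,y0],method="Nelder-Mead",options=dict(initial_simplex=[[e,y0],[e+2,y0],[e,y0+.08]])) for e in(-2,1) for y0 in(2.68,2.8)),key=lambda r:r.fun)
    cc(r.x); print(n,sg,"hole",c.round(1),"perp offset mm",r.x[0].round(2),"yaw",np.degrees(r.x[1]).round(2),round(r.fun,3),last.round(3))
E
python3 fit2.py
```

```text
top 0.3 hole [502.5 222.9 119. ] perp offset mm -0.21 yaw 159.42 305.666 [0.048 0.539 0.341]
top 0.6 hole [502.5 222.9 119. ] perp offset mm -0.33 yaw 158.43 179.618 [0.034 0.56  0.364]
top 0.9 hole [502.5 222.9 119. ] perp offset mm -0.33 yaw 158.4 176.642 [0.024 0.583 0.373]
side 0.3 hole [499.6 224.6 119. ] perp offset mm 0.54 yaw 157.1 388.29 [0.062 0.52  0.338]
side 0.6 hole [499.6 224.6 119. ] perp offset mm 2.42 yaw 151.93 394.006 [0.048 0.198 0.67 ]
side 0.9 hole [499.6 224.6 119. ] perp offset mm 2.37 yaw 152.51 424.098 [0.013 0.203 0.705]
```

```bash
cat > plan.py <<'E'
import numpy as np,sys,json
from rig import get_obs
def plan(tx,ty,tz,tyaw,n,p=None):
    o=get_obs(); p=o["eef_pos"] if p is None else p; yaw=o["tcp_rot"][2]
    d=np.array([tx,ty,tz])-p; ds=-(((tyaw-yaw)+180)%360-180)
    rows=[];y=yaw
    for i in range(n):
        c,s=np.cos(np.radians(y)),np.sin(np.radians(y)); v=d/n*100
        rows.append(dict(x=round(c*v[0]+s*v[1],2),y=round(s*v[0]-c*v[1],2),z=round(-v[2],2),spin=round(ds/n,2))); y-=ds/n
    print(json.dumps(rows)); print("yaw",yaw,"ds",ds, "pos",p.round(4),"rot",np.round(o["tcp_rot"],2))
if __name__=="__main__":
    a=[float(v) for v in sys.argv[1:]]; plan(*a[:4],int(a[4]))
E
python3 plan.py .558 -.1805 .20 53.4 12
```

```text
[{"x": -2.4, "y": -3.67, "z": 0.44, "spin": -10.0}, {"x": -1.72, "y": -4.03, "z": 0.44, "spin": -10.0}, {"x": -1.0, "y": -4.27, "z": 0.44, "spin": -10.0}, {"x": -0.24, "y": -4.38, "z": 0.44, "spin": -10.0}, {"x": 0.52, "y": -4.35, "z": 0.44, "spin": -10.0}, {"x": 1.27, "y": -4.19, "z": 0.44, "spin": -10.0}, {"x": 1.98, "y": -3.91, "z": 0.44, "spin": -10.0}, {"x": 2.63, "y": -3.51, "z": 0.44, "spin": -10.0}, {"x": 3.2, "y": -3.0, "z": 0.44, "spin": -10.0}, {"x": 3.67, "y": -2.4, "z": 0.44, "spin": -10.0}, {"x": 4.03, "y": -1.72, "z": 0.44, "spin": -10.0}, {"x": 4.27, "y": -1.0, "z": 0.44, "spin": -10.0}]
yaw -66.57806514371292 ds -119.97806514371291 pos [ 0.2684 -0.6194  0.2534] rot [-1.800e+02 -1.000e-02 -6.658e+01]
```

Emit:
jog_arm:
  steps:
    - {"x": -2.4,"y": -3.67,"z": 0.44,"spin": -10.0}
    - {"x": -1.72,"y": -4.03,"z": 0.44,"spin": -10.0}
    - {"x": -1.0,"y": -4.27,"z": 0.44,"spin": -10.0}
    - {"x": -0.24,"y": -4.38,"z": 0.44,"spin": -10.0}
    - {"x": 0.52,"y": -4.35,"z": 0.44,"spin": -10.0}
    - {"x": 1.27,"y": -4.19,"z": 0.44,"spin": -10.0}
    - {"x": 1.98,"y": -3.91,"z": 0.44,"spin": -10.0}
    - {"x": 2.63,"y": -3.51,"z": 0.44,"spin": -10.0}
    - {"x": 3.2,"y": -3.0,"z": 0.44,"spin": -10.0}
    - {"x": 3.67,"y": -2.4,"z": 0.44,"spin": -10.0}
    - {"x": 4.03,"y": -1.72,"z": 0.44,"spin": -10.0}
    - {"x": 4.27,"y": -1.0,"z": 0.44,"spin": -10.0}
  gripper: 5

```text
t: 2.3
eef_pos: [0.5588, -0.1794, 0.2006]
tcp_rot: [180.0, 0.0, 53.7]
wrist_force: [0.8, 0.3, 0.4]
finger_gap: 0.0499
```

```bash
python3 plan.py .558 -.1805 .15 105 6; python3 -c "
from rig import *
print(get_obs()['joint_pos'],get_obs()['t'])"
```

```text
[{"x": -0.02, "y": -0.0, "z": 0.84, "spin": -8.55}, {"x": -0.02, "y": -0.0, "z": 0.84, "spin": -8.55}, {"x": -0.02, "y": -0.01, "z": 0.84, "spin": -8.55}, {"x": -0.02, "y": -0.01, "z": 0.84, "spin": -8.55}, {"x": -0.02, "y": -0.01, "z": 0.84, "spin": -8.55}, {"x": -0.02, "y": -0.02, "z": 0.84, "spin": -8.55}]
yaw 53.7207547419943 ds -51.27924525800569 pos [ 0.5588 -0.1794  0.2006] rot [1.7996e+02 1.0000e-02 5.3720e+01]
[ 40.91427349  25.85230484 -36.17237533 101.96494393  17.71704492
  57.90251328  51.66598902] 2.3
```

Emit:
jog_arm:
  steps:
    - {"x": -0.02,"z": 1.2,"spin": -8.6}
    - {"x": -0.02,"z": 1.2,"spin": -8.6}
    - {"x": -0.02,"y": -0.01,"z": 1.2,"spin": -8.6}
    - {"x": -0.02,"y": -0.01,"z": 1.2,"spin": -8.5}
    - {"x": -0.02,"y": -0.01,"z": 1.2,"spin": -8.5}
    - {"x": -0.02,"y": -0.02,"z": 1.2,"spin": -8.5}
    - {}

```text
schema error: expected keys x, y, z, spin
```

```bash
cat > look.py <<'E'
import sys
from h import *
def look(tag,wins,f=None):
    for n,(x,y,w,h) in wins.items():
        im=get_image(n); np.save(f"pics/{n}{tag}.npy",im)
        t=im[y:y+h,x:x+w,::-1]; k=380/w; cv2.imwrite(f"pics/{n}{tag}.png",cv2.resize(t,None,fx=k,fy=k,interpolation=cv2.INTER_CUBIC))
    a=[cv2.imread(f"pics/{n}{tag}.png") for n in wins]; H=max(t.shape[0] for t in a)
    cv2.imwrite(f"pics/both{tag}.png",np.hstack([cv2.copyMakeBorder(t,0,H-t.shape[0],0,10,cv2.BORDER_CONSTANT) for t in a]))
if __name__=="__main__":
    v=list(map(int,sys.argv[2:])); look(sys.argv[1],{"side":v[:4],"top":v[4:]})
E
python3 look.py 1 215 140 90 90 230 160 70 70; python3 plan.py .558 -.1805 .088 105 4
```

```text
[{"x": -0.16, "y": 0.04, "z": 2.82, "spin": -12.75}, {"x": -0.17, "y": 0.0, "z": 2.82, "spin": -12.75}, {"x": -0.16, "y": -0.03, "z": 2.82, "spin": -12.75}, {"x": -0.15, "y": -0.07, "z": 2.82, "spin": -12.75}]
yaw 54.00074559697372 ds -50.99925440302627 pos [ 0.5605 -0.1743  0.2007] rot [-179.97   -0.26   54.  ]
```

View pics/both1.png

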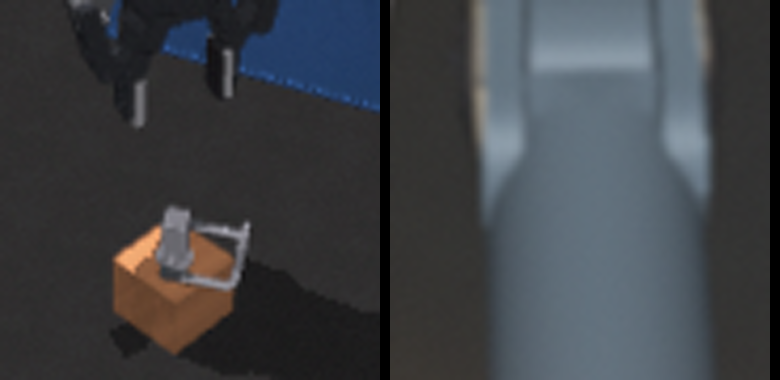

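Emit:
jog_arm:
  steps:
    - {"x": 0,"y": 0,"z": 1.2,"spin": -8.6}
    - {"x": 0,"y": 0,"z": 1.2,"spin": -8.6}
    - {"x": 0,"y": 0,"z": 1.2,"spin": -8.6}
    - {"x": 0,"y": 0,"z": 1.2,"spin": -8.6}
    - {"x": 0,"y": 0,"z": 1.2,"spin": -8.6}
    - {"x": 0,"y": 0,"z": 1.2,"spin": -8.6}
    - {"x": 0,"y": 0,"z": 0,"spin": 0}
    - {"x": 0,"y": 0,"z": 0,"spin": 0}

```text
t: 3.4
eef_pos: [0.5583, -0.1809, 0.129]
tcp_rot: [180.0, 0.0, 104.8]
wrist_force: [-0.1, -1.1, 0.2]
finger_gap: 0.0501
```

```bash
python3 look.py 2 215 140 90 90 230 160 70 70; python3 plan.py .558 -.1805 .088 105 4
```

```text
[{"x": 0.01, "y": -0.01, "z": 1.03, "spin": -0.02}, {"x": 0.01, "y": -0.01, "z": 1.03, "spin": -0.02}, {"x": 0.01, "y": -0.01, "z": 1.03, "spin": -0.02}, {"x": 0.01, "y": -0.01, "z": 1.03, "spin": -0.02}]
yaw 104.91782565619262 ds -0.08217434380736677 pos [ 0.5585 -0.1806  0.1292] rot [1.7995e+02 6.0000e-02 1.0492e+02]
```

View pics/both2.png

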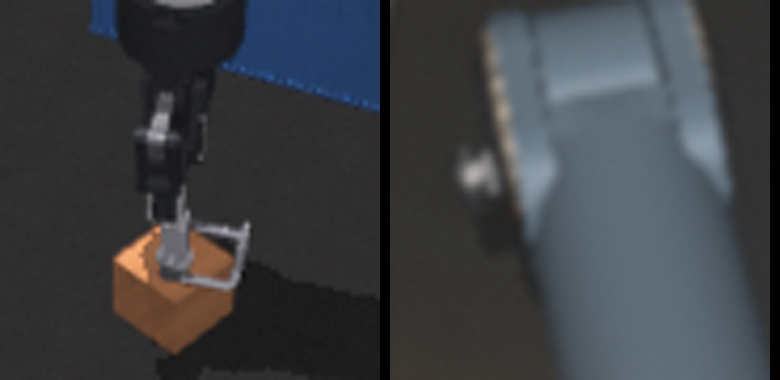

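Emit:
jog_arm:
  steps:
    - {"x": 0,"y": 0,"z": 1.4,"spin": 0}
    - {"x": 0,"y": 0,"z": 1.4,"spin": 0}
    - {"x": 0,"y": 0,"z": 1.3,"spin": 0}
    - {"x": 0,"y": 0,"z": 0,"spin": 0}
    - {"x": 0,"y": 0,"z": 0,"spin": 0}

```text
t: 4.12
eef_pos: [0.5584, -0.1801, 0.0876]
tcp_rot: [180.0, -0.0, 105.0]
wrist_force: [-0.2, 0.0, 0.8]
finger_gap: 0.05
```

```bash
python3 look.py 3 215 140 90 90 230 160 70 70; python3 plan.py .558 -.1805 .088 105 1
```

```text
[{"x": -0.01, "y": -0.06, "z": -0.0, "spin": 0.03}]
yaw 105.0257645796534 ds 0.025764579653412056 pos [ 0.5585 -0.1803  0.088 ] rot [1.7995e+02 3.0000e-02 1.0503e+02]
```

View pics/both3.png

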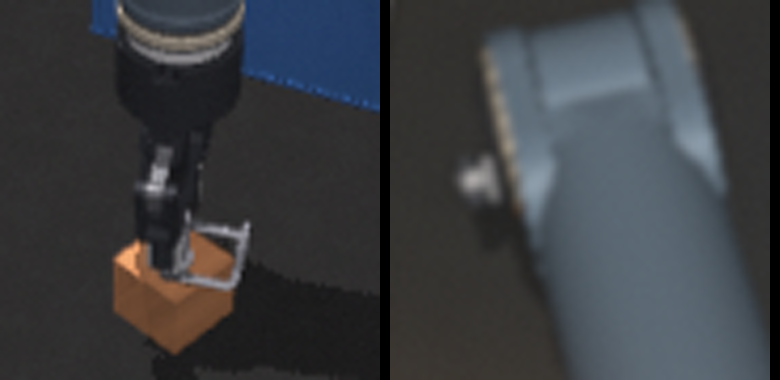

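Emit:
jog_arm:
  steps:
    - {"x": 0,"y": 0,"z": -0.1,"spin": 0}
    - {"x": 0,"y": 0,"z": 0,"spin": 0}
    - {"x": 0,"y": 0,"z": 0,"spin": 0}
    - {"x": 0,"y": 0,"z": 0,"spin": 0}
    - {"x": 0,"y": 0,"z": 0,"spin": 0}
    - {"x": 0,"y": 0,"z": 0,"spin": 0}
  gripper: 0
  squeeze: 70

```text
t: 4.97
eef_pos: [0.5586, -0.1803, 0.0891]
tcp_rot: [180.0, 0.0, 105.0]
wrist_force: [-0.9, -0.3, 4.4]
finger_gap: 0.0162
```

```bash
python3 look.py 4 225 150 70 70 230 160 70 70; python3 plan.py .558 -.1805 .088 105 1; python3 -c "
from rig import *
o=get_obs();print(o['wrist_force'],o['ft_torque'],o['finger_gap'])"
```

```text
[{"x": -0.01, "y": -0.06, "z": 0.11, "spin": 0.03}]
yaw 105.02928034659944 ds 0.029280346599421136 pos [ 0.5586 -0.1803  0.0891] rot [1.7995e+02 4.0000e-02 1.0503e+02]
[-0.07222741  1.07747424  5.34462009] [-0.00335323  0.20651547  0.04578699] 0.016373846613536268
```

View pics/both4.png

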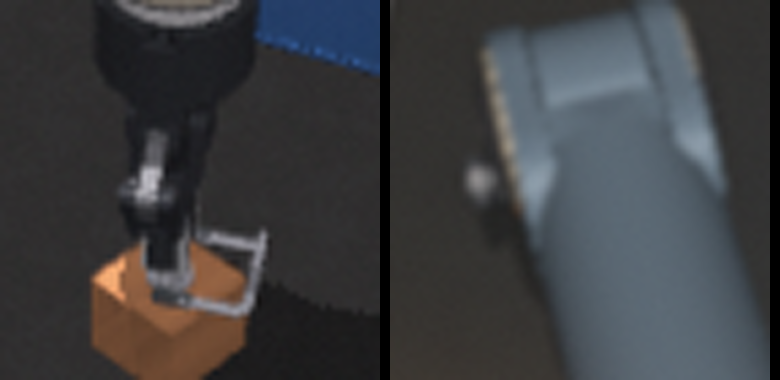

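Emit:
jog_arm:
  steps:
    - {"x": 0,"y": 0,"z": -0.5,"spin": 0}
    - {"x": 0,"y": 0,"z": -0.9,"spin": 0}
    - {"x": 0,"y": 0,"z": -1.2,"spin": 0}
    - {"x": 0,"y": 0,"z": -1.4,"spin": 0}
    - {"x": 0,"y": 0,"z": -1.5,"spin": 0}
    - {"x": 0,"y": 0,"z": -2,"spin": 0}
    - {"x": 0,"y": 0,"z": -2,"spin": 0}
    - {"x": 0,"y": 0,"z": 0,"spin": 0}

```text
t: 6.08
eef_pos: [0.5594, -0.1804, 0.1859]
tcp_rot: [179.8, 0.1, 105.0]
wrist_force: [-0.3, 0.7, 0.0]
finger_gap: 0.0166
```

```bash
python3 look.py 5 225 130 70 70 230 160 70 70; python3 plan.py .501 .2238 .23 68.5 12; python3 -c "
from rig import *
o=get_obs();print(o['wrist_force'],o['ft_torque'],o['finger_gap'])"
```

```text
[{"x": 3.38, "y": 0.41, "z": -0.39, "spin": 3.04}, {"x": 3.39, "y": 0.23, "z": -0.39, "spin": 3.04}, {"x": 3.4, "y": 0.05, "z": -0.39, "spin": 3.04}, {"x": 3.4, "y": -0.13, "z": -0.39, "spin": 3.04}, {"x": 3.39, "y": -0.31, "z": -0.39, "spin": 3.04}, {"x": 3.37, "y": -0.49, "z": -0.39, "spin": 3.04}, {"x": 3.34, "y": -0.66, "z": -0.39, "spin": 3.04}, {"x": 3.3, "y": -0.84, "z": -0.39, "spin": 3.04}, {"x": 3.25, "y": -1.01, "z": -0.39, "spin": 3.04}, {"x": 3.19, "y": -1.18, "z": -0.39, "spin": 3.04}, {"x": 3.12, "y": -1.35, "z": -0.39, "spin": 3.04}, {"x": 3.05, "y": -1.52, "z": -0.39, "spin": 3.04}]
yaw 105.01095533171835 ds 36.51095533171835 pos [ 0.5579 -0.1805  0.1835] rot [-1.7999e+02  2.0000e-02  1.0501e+02]
[-0.1095349  -0.04225759 -0.80766958] [-0.01191296  0.00913464  0.00040489] 0.01690801900440379
```

View pics/both5.png

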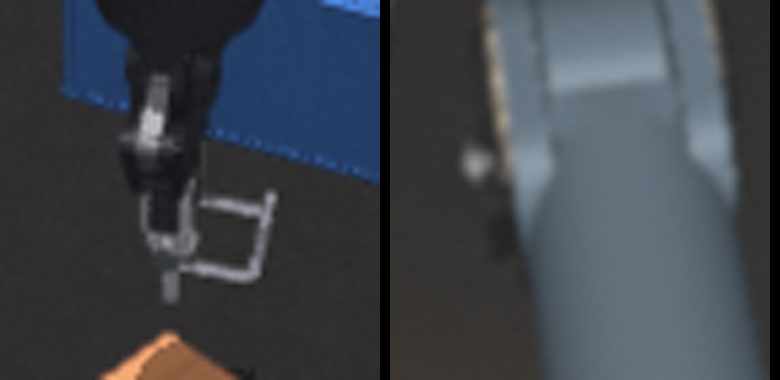

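Emit:
jog_arm:
  steps:
    - {"x": 3.38,"y": 0.41,"z": -0.9,"spin": 3.04}
    - {"x": 3.39,"y": 0.23,"z": -0.9,"spin": 3.04}
    - {"x": 3.4,"y": 0.05,"z": -0.9,"spin": 3.04}
    - {"x": 3.4,"y": -0.13,"z": -0.9,"spin": 3.04}
    - {"x": 3.39,"y": -0.31,"z": -0.9,"spin": 3.04}
    - {"x": 3.37,"y": -0.49,"z": -0.5,"spin": 3.04}
    - {"x": 3.34,"y": -0.66,"z": 0,"spin": 3.04}
    - {"x": 3.3,"y": -0.84,"z": 0,"spin": 3.04}
    - {"x": 3.25,"y": -1.01,"z": 0,"spin": 3.04}
    - {"x": 3.19,"y": -1.18,"z": 0,"spin": 3.04}
    - {"x": 3.12,"y": -1.35,"z": 0,"spin": 3.04}
    - {"x": 3.05,"y": -1.52,"z": 0,"spin": 3.04}

```text
t: 7.68
eef_pos: [0.5002, 0.2247, 0.2325]
tcp_rot: [-179.9, 0.1, 68.4]
wrist_force: [0.9, -0.0, -0.8]
finger_gap: 0.0161
```

Emit:
jog_arm:
  steps:
    - {"x": 0,"y": 0,"z": 0.6,"spin": 0}
    - {"x": 0,"y": 0,"z": 0.6,"spin": 0}
    - {"x": 0,"y": 0,"z": 0.6,"spin": 0}
    - {"x": 0,"y": 0,"z": 0,"spin": 0}

```text
t: 8.18
eef_pos: [0.5009, 0.2227, 0.2146]
tcp_rot: [-179.9, 0.1, 68.4]
wrist_force: [-0.7, -0.5, -1.8]
finger_gap: 0.0161
```

```bash
python3 look.py 6 150 230 90 90 85 150 80 80; python3 plan.py .501 .2238 .205 68.5 1; python3 -c "
from rig import *
o=get_obs();print(o['t'],o['wrist_force'],o['ft_torque'],o['finger_gap'])"
```

```text
[{"x": 0.03, "y": -0.03, "z": 1.04, "spin": -0.02}]
yaw 68.47817029693931 ds -0.0218297030606891 pos [0.5012 0.2234 0.2154] rot [-1.800e+02  1.000e-02  6.848e+01]
8.275 [ 0.17047974  1.23475573 -0.7661938 ] [-0.03396488 -0.0469955   0.0403994 ] 0.01626661930575632
```

View pics/both6.png

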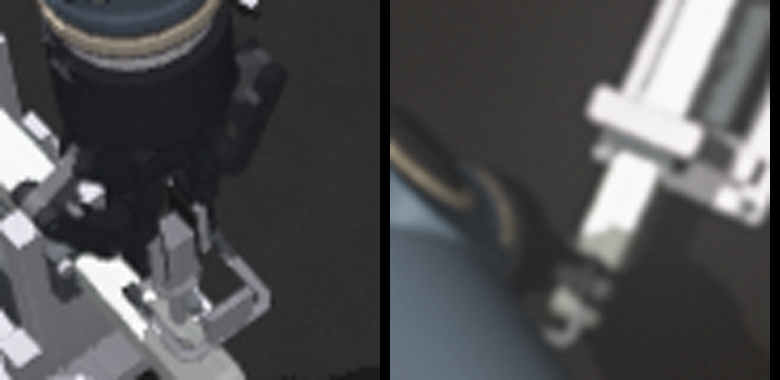

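```bash
cat > ov.py <<'E'
import sys
from h import *
def edges(n,P,im,col,sc,off):
    q=cv2.convexHull(((proj(n,P)-off+.5)*sc).astype(np.int32)); cv2.polylines(im,[q],True,col,1)
def overlay(tag,px,py,pz,yaw,hole=None,win=(165,260,60,60),n="side",tag2=""):
    x,y,w,h=win; I=np.load(f"pics/{n}{tag}.npy")[y:y+h,x:x+w,::-1]; sc=9
    o=cv2.resize(I,None,fx=sc,fy=sc,interpolation=cv2.INTER_CUBIC)
    o=np.ascontiguousarray(o); clean=o.copy()
    for P in PIN[:6]+[cyl(4,-34.5,0),]: edges(n,place(P,px,py,np.radians(yaw),pz),o,(0,255,0),sc,np.array([x,y]))
    if hole is not None: edges(n,place(cyl(4.75,0,0),hole[0],hole[1],0,.12),o,(0,0,255),sc,np.array([x,y]))
    cv2.imwrite(f"pics/ovl{tag}{n}{tag2}.png",o); cv2.imwrite(f"pics/cl{tag}{n}{tag2}.png",clean)
if __name__=="__main__":
    overlay(sys.argv[1],*[float(v) for v in sys.argv[2:6]],hole=[float(v) for v in sys.argv[6:8]])
E
python3 ov.py 6 .5012 .2234 .1763 158.5 .4996 .2246
```

```text
(no output)
```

View pics/ovl6side.png

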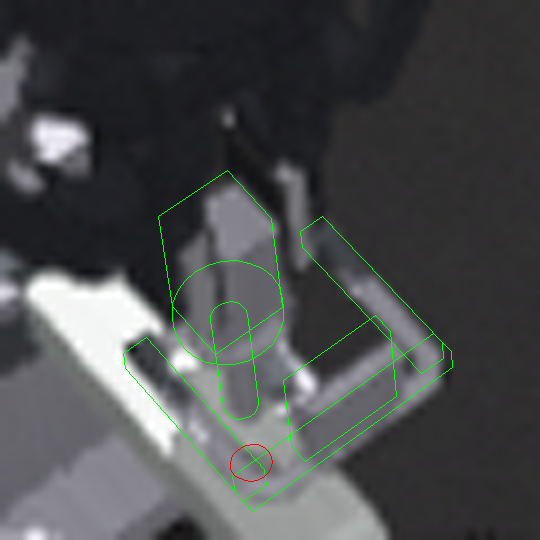

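View pics/cl6side.png

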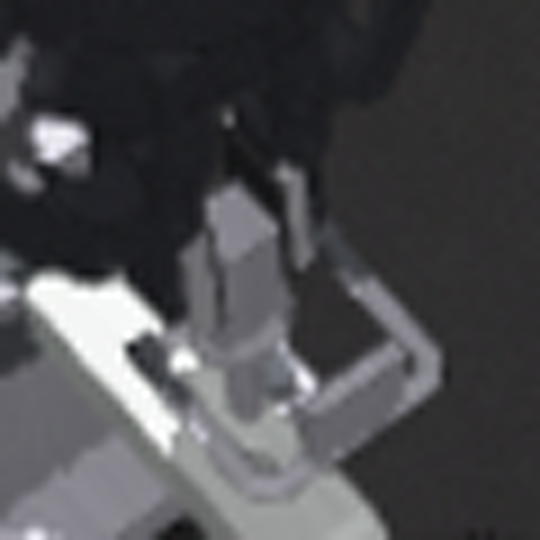

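Run:
```python
from h import *
off=np.array([165,260]);d=lambda P:(proj("side",P)-off+.5)*9
p=np.array([.5012,.2234,.1403])
print("tip",d(p),"collar",d(p+[0,0,.036]),"tip at .119",d([p[0],p[1],.119]))
b=np.array([np.cos(np.radians(158.5)),np.sin(np.radians(158.5)),0]); q=np.array([-b[1],b[0],0])
for n,v in(("bar+1mm",b),("perp+1mm",q),("z+1mm",np.array([0,0,1]))): print(n,d(p+v/1000)-d(p))
print("perp dir",q)
```

```text
tip [[241.52991088 407.13820665]] collar [[229.001738   317.56766223]] tip at .119 [[248.63341167 457.92489669]]
bar+1mm [[2.64630372 2.93477837]]
perp+1mm [[ 3.6164525  -2.54803119]]
z+1mm [[-0.33899743 -2.42367222]]
perp dir [-0.36650123 -0.93041757  0.        ]
```

Run:
```python
from h import *
I=np.load("pics/side6.npy").mean(2).astype(int)
print("    "+' '.join('%3d'%v for v in range(180,205)))
for y in range(276,320): print(y,' '.join('%3d'%v for v in I[y,180:205]))
```

```text
180 181 182 183 184 185 186 187 188 189 190 191 192 193 194 195 196 197 198 199 200 201 202 203 204
276  38  35  29  30  31  30  31  31  32  35  24  26  34  28  26  30  30  30  33  35  33  40  46  46  46
277  35  32  29  29  31  33  33  29  33  35  22  23  27  34  29  31  45  29  30  32  35  47  47  46  47
278  29  28  28  31  31  31  30  30  33  40  23  23  23  27  34  51  97  64  48  31  37  48  46  47  49
279  28  28  28  29  29  31  30  33  39  46  31  37  23  22  35  72 134 122  91  30  32  48  46  47  45
280  33  27  29  29  31  27  29  34  49  60  76  87  38  23  23  38  79 111 106  29  32  47  46  46  46
281  34  29  27  28  30  28  30  43  78 101 137 130  84  37  22  26  56 111 106  36  34  47  48  48  47
282  34  28  28  31  31  30  31  60 135 134 135 133 128  83  32  24  45 111 107  54  36  42  48  47  46
283  31  28  27  31  31  30  33  55 133 134 134 135 132 128  81  33  45 112 107  53  32  46  48  46  48
284  30  29  30  30  32  32  30  53 126 135 135 135 133 134 133  81  44 107 108  67  40  58  48  45  47
285  31  31  30  31  35  36  34  58  87 134 135 135 134 133 132 
[... 2875 characters left out ...]
 133 154 156 154 131 134 143 151 148 148 152 144 134 139 157 159 157 114  61
314 137 136 137 124 113 108 112 133 155 155 153 136 144 147 150 152 140 128 134 158 153 158 160 157 113
315 139 137 135 113 109 108 109 113 142 156 155 155 143 128 132 136 141 135 159 159 156 154 157 160 155
316 135 133 107 105 103  99 105 108 114 145 156 155 155 155 156 156 156 157 158 160 159 156 154 159 161
317 123 102 104 100  90  61  81 105 110 123 153 155 155 157 155 156 156 155 156 157 159 159 156 160 168
318 107 104  95  73  23  27  38  84 108 110 123 154 155 154 156 156 157 155 155 157 158 160 163 171 174
319 104  95  57  28  28  28  31  53 100 108 111 133 153 155 155 155 155 157 155 156 159 166 174 175 172
```

Emit:
jog_arm:
  steps:
    - {"x": 0.1,"y": -0.07,"z": 0.6,"spin": 0}
    - {"x": 0,"y": 0,"z": 0.6,"spin": 0}
    - {"x": 0,"y": 0,"z": 0.5,"spin": 0}
    - {"x": 0,"y": 0,"z": 0.1,"spin": 0}
    - {"x": 0,"y": 0,"z": 0.0,"spin": 0}
    - {"x": 0,"y": 0,"z": 0.0,"spin": 0}

```text
t: 9.02
eef_pos: [0.5008, 0.2253, 0.1977]
tcp_rot: [180.0, -0.0, 68.5]
wrist_force: [0.3, 0.7, -1.4]
finger_gap: 0.0164
```

```bash
python3 look.py 7 150 230 90 90 85 150 80 80;  python3 -c "
from rig import *
o=get_obs();print(o['t'],o['eef_pos'],o['wrist_force'],o['ft_torque'],o['finger_gap'])"; python3 ov.py 7 .5022 .2240 .1576 158.5 .4996 .2246
```

```text
9.125 [0.50076764 0.22527506 0.19768677] [-0.90978584 -0.14974365 -1.68399855] [ 0.01264044  0.0133015  -0.00829824] 0.016584179695525288
```

View pics/ovl7side.png

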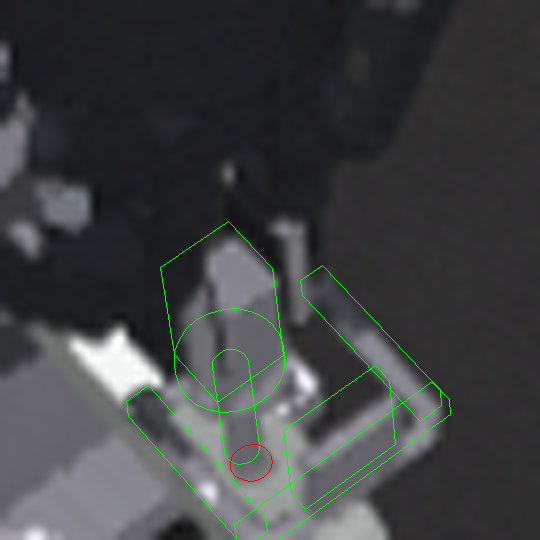

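Emit:
jog_arm:
  steps:
    - {"x": 0,"y": 0,"z": 0.1,"spin": 0}
    - {"x": 0,"y": 0,"z": 0.1,"spin": 0}
    - {"x": 0,"y": 0,"z": 0.1,"spin": 0}
    - {"x": 0,"y": 0,"z": 0.1,"spin": 0}
    - {"x": 0,"y": 0,"z": 0,"spin": 0}

```text
t: 9.75
eef_pos: [0.5006, 0.225, 0.1933]
tcp_rot: [-180.0, 0.0, 68.5]
wrist_force: [-0.6, -0.2, -1.9]
finger_gap: 0.0163
```

```bash
python3 -c "
from rig import *
o=get_obs();print(o['t'],o['eef_pos'],o['wrist_force'],o['ft_torque'],o['finger_gap'])"
```

```text
9.75 [0.50062479 0.22503455 0.19332654] [-0.63346684 -0.18932879 -1.94415997] [-0.15759066 -0.08688922  0.0283699 ] 0.01631171402364009
```

Emit:
jog_arm:
  steps:
    - {"x": 0,"y": 0,"z": 0.1,"spin": 0}
    - {"x": 0,"y": 0,"z": 0.1,"spin": 0}
    - {"x": 0,"y": 0,"z": 0.1,"spin": 0}
    - {"x": 0,"y": 0,"z": 0,"spin": 0}

```text
t: 10.25
eef_pos: [0.5007, 0.225, 0.1904]
tcp_rot: [180.0, 0.0, 68.5]
wrist_force: [0.4, -0.8, -1.6]
finger_gap: 0.0163
```

```bash
python3 -c "
from rig import *
o=get_obs();print(o['t'],o['eef_pos'],o['wrist_force'],o['ft_torque'],o['finger_gap'])"
```

```text
10.25 [0.50065763 0.22500129 0.19035484] [ 0.3540876  -0.79769147 -1.60891467] [-0.2737426  -0.00108538 -0.01412188] 0.016327501956676847
```

Emit:
jog_arm:
  steps:
    - {"x": 0,"y": 0,"z": 0.1,"spin": 0}
    - {"x": 0,"y": 0,"z": 0.1,"spin": 0}
    - {"x": 0,"y": 0,"z": 0.15,"spin": 0}
    - {"x": 0,"y": 0,"z": 0.15,"spin": 0}
    - {"x": 0,"y": 0,"z": 0,"spin": 0}

```text
t: 10.88
eef_pos: [0.5006, 0.225, 0.1853]
tcp_rot: [-180.0, 0.0, 68.5]
wrist_force: [0.1, -1.6, -1.8]
finger_gap: 0.0164
```

```bash
python3 look.py 8 150 230 90 90 85 150 80 80; python3 -c "
from rig import *
o=get_obs();print(o['t'],o['eef_pos'],o['wrist_force'],o['ft_torque'],o['finger_gap'])"
```

```text
10.975 [0.50061317 0.22504114 0.18526634] [ 1.05189392 -2.81154179 -2.13501265] [-0.46002672 -0.11625882 -0.04711972] 0.01655053250716394
```

View pics/both8.png

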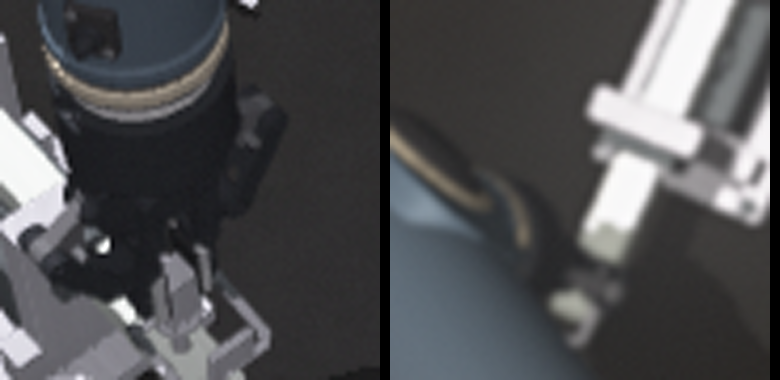

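Emit:
jog_arm:
  steps:
    - {"x": -0.05,"y": 0,"z": 0.1,"spin": 0}
    - {"x": 0,"y": 0,"z": 0.15,"spin": 0}
    - {"x": 0,"y": 0,"z": 0.2,"spin": 0}
    - {"x": 0,"y": 0,"z": 0.2,"spin": 0}
    - {"x": 0,"y": 0,"z": 0,"spin": 0}

```text
t: 11.6
eef_pos: [0.5003, 0.2249, 0.1787]
tcp_rot: [-180.0, -0.0, 68.6]
wrist_force: [0.6, 0.6, -0.7]
finger_gap: 0.0161
```

```bash
python3 -c "
from rig import *
o=get_obs();print(o['t'],o['eef_pos'],o['wrist_force'],o['ft_torque'],o['finger_gap'])"
```

```text
11.6 [0.50033981 0.22486678 0.17874456] [ 0.63751453  0.57229607 -0.65449467] [-0.10825769 -0.00624761 -0.00712353] 0.016140268871209923
```

Emit:
jog_arm:
  steps:
    - {"x": 0,"y": 0,"z": 0.2,"spin": 0}
    - {"x": 0,"y": 0,"z": 0.2,"spin": 0}
    - {"x": 0,"y": 0,"z": 0.2,"spin": 0}
    - {"x": 0,"y": 0,"z": 0.2,"spin": 0}
    - {"x": 0,"y": 0,"z": 0,"spin": 0}

```text
t: 12.22
eef_pos: [0.5004, 0.2248, 0.1708]
tcp_rot: [-180.0, 0.0, 68.5]
wrist_force: [0.4, 0.6, -1.0]
finger_gap: 0.0163
```

Emit:
jog_arm:
  steps:
    - {"x": 0,"y": 0,"z": 0.2,"spin": 0}
    - {"x": 0,"y": 0,"z": 0.2,"spin": 0}
    - {"x": 0,"y": 0,"z": 0.2,"spin": 0}
    - {"x": 0,"y": 0,"z": 0.1,"spin": 0}
    - {"x": 0,"y": 0,"z": 0,"spin": 0}

```text
t: 12.85
eef_pos: [0.5004, 0.2247, 0.1639]
tcp_rot: [-180.0, 0.0, 68.5]
wrist_force: [0.7, 0.6, -1.0]
finger_gap: 0.0165
```

```bash
python3 -c "
from rig import *
o=get_obs();print(o['t'],o['eef_pos'],o['wrist_force'],o['ft_torque'],o['finger_gap'])"
```

```text
12.85 [0.50041681 0.22474352 0.16388756] [ 0.69763488  0.5832824  -1.04309781] [ 0.03138253  0.0407641  -0.0072837 ] 0.016470935817296292
```

Collar about 4.8 mm above the bar; go on until it's felt.

Emit:
jog_arm:
  steps:
    - {"x": 0,"y": 0,"z": 0.15,"spin": 0}
    - {"x": 0,"y": 0,"z": 0.15,"spin": 0}
    - {"x": 0,"y": 0,"z": 0.1,"spin": 0}
    - {"x": 0,"y": 0,"z": 0,"spin": 0}

```text
t: 13.35
eef_pos: [0.5004, 0.2247, 0.1599]
tcp_rot: [-180.0, 0.0, 68.5]
wrist_force: [-0.3, -0.4, -1.2]
finger_gap: 0.0163
```

Emit:
jog_arm:
  steps:
    - {"x": 0,"y": 0,"z": 0.05,"spin": 0}
    - {"x": 0,"y": 0,"z": 0.05,"spin": 0}
    - {"x": 0,"y": 0,"z": 0,"spin": 0}

```text
t: 13.72
eef_pos: [0.5005, 0.2248, 0.1592]
tcp_rot: [180.0, 0.0, 68.5]
wrist_force: [-0.5, -0.5, -0.0]
finger_gap: 0.0164
```

Emit:
jog_arm:
  steps:
    - {"x": 0,"y": 0,"z": 0.05,"spin": 0}
    - {"x": 0,"y": 0,"z": 0,"spin": 0}

```text
t: 13.98
eef_pos: [0.5006, 0.2248, 0.1591]
tcp_rot: [180.0, 0.0, 68.5]
wrist_force: [-2.0, -1.1, 4.9]
finger_gap: 0.0163
```

```bash
python3 -c "
from rig import *
o=get_obs();print(o['t'],o['eef_pos'],o['wrist_force'],o['ft_torque'],o['finger_gap'])"
```

```text
13.975 [0.50058623 0.22477829 0.15908427] [-2.00363376 -1.06856045  4.86497716] [-0.34528521  0.38363961  0.03207357] 0.016274903730963367
```

Emit:
jog_arm:
  steps:
    - {"x": 0,"y": 0,"z": 0,"spin": 0}
    - {"x": 0,"y": 0,"z": 0,"spin": 0}

```text
t: 14.22
eef_pos: [0.5006, 0.2248, 0.1591]
tcp_rot: [180.0, 0.0, 68.5]
wrist_force: [-2.6, -1.4, 5.3]
finger_gap: 0.0164
```

Emit:
jog_arm:
  steps:
    - {"x": 0,"y": 0,"z": 0,"spin": 0}
    - {"x": 0,"y": 0,"z": 0,"spin": 0}
    - {"x": 0,"y": 0,"z": 0,"spin": 0}
    - {"x": 0,"y": 0,"z": -0.5,"spin": 0}
    - {"x": 0,"y": 0,"z": -1,"spin": 0}
    - {"x": 0,"y": 0,"z": -1.5,"spin": 0}
    - {"x": 0,"y": 0,"z": -1.5,"spin": 0}
    - {"x": 0,"y": 0,"z": -1.5,"spin": 0}
    - {"x": 0,"y": 0,"z": 0,"spin": 0}
  gripper: 4

```text
t: 15.35
eef_pos: [0.5012, 0.2252, 0.2202]
tcp_rot: [179.9, -0.1, 68.5]
wrist_force: [0.3, 0.2, 0.5]
finger_gap: 0.0398
```

```bash
python3 look.py 9 150 230 90 90 85 150 80 80; python3 ov.py 9 .5005 .2248 .12 158.5 .4996 .2246;python3 -c "
from rig import *
o=get_obs();print(o['t'],o['eef_pos'],o['wrist_force'],o['finger_gap'],o['joint_pos'])"
```

```text
15.45 [0.50037434 0.22454403 0.2185222 ] [ 0.29699719 -0.93758418 -0.4148388 ] 0.04007919874493188 [  7.57273729  23.59073055 -46.42572739 105.52728262  19.73322405
  59.27229245  21.78900408]
```

View pics/both9.png

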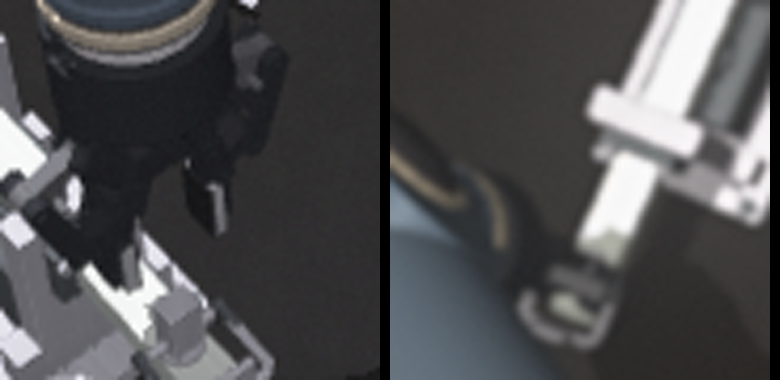

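View pics/ovl9side.png

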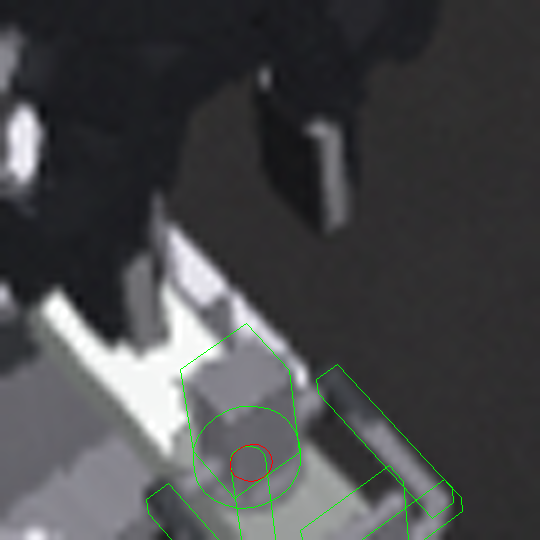

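Emit:
jog_arm:
  steps:
    - {"x": 0,"y": -1,"z": 0,"spin": 0}
    - {"x": 0,"y": -1.5,"z": 0,"spin": 0}
    - {"x": 0,"y": -1.5,"z": 0,"spin": 0}
    - {"x": 0,"y": -1.0,"z": 0,"spin": 0}
    - {"x": 0,"y": 0,"z": 0.8,"spin": 0}
    - {"x": 0,"y": 0,"z": 0.8,"spin": 0}
    - {"x": 0,"y": 0,"z": 0.4,"spin": 0}
    - {"x": 0,"y": 0,"z": 0,"spin": 0}
    - {"x": 0,"y": 0,"z": 0,"spin": 0}
  gripper: 0

```text
t: 16.58
eef_pos: [0.4542, 0.2431, 0.1986]
tcp_rot: [180.0, -0.0, 68.5]
wrist_force: [0.2, -0.2, 0.1]
finger_gap: 0.0003
```

```bash
python3 look.py 10 150 230 90 90 85 150 80 80; python3 ov.py 10 .5000 .2250 .12 158.5 .4996 .2246;python3 -c "
from rig import *
o=get_obs();print(o['t'],o['eef_pos'],o['tcp_rot'],o['wrist_force'],o['finger_gap'])"
```

```text
16.675 [0.45410885 0.24313342 0.19866538] [ 1.79984363e+02 -1.93514725e-02  6.85348539e+01] [-0.308439    0.36941166  1.21633292] -3.193281348086126e-05
```

View pics/both10.png

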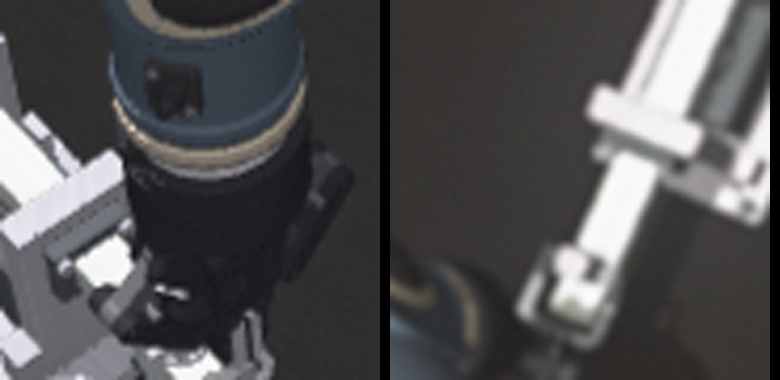

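View pics/ovl10side.png

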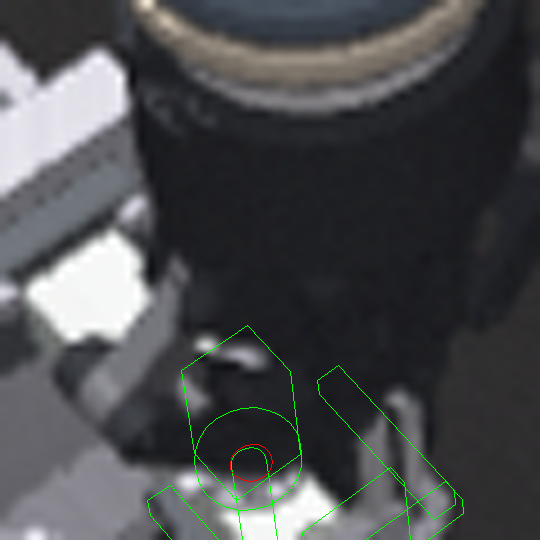

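Run:
```python
from ov import *
overlay("10",.5022,.2232,.12,158.5,hole=(.5025,.2229),win=(105,185,45,45),n="top")
a=cv2.imread("pics/ovl10top.png");b=cv2.imread("pics/cl10top.png");cv2.imwrite("pics/t10.png",cv2.resize(np.hstack([a,b]),(800,400)))
```

```text
(no output)
```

View pics/t10.png

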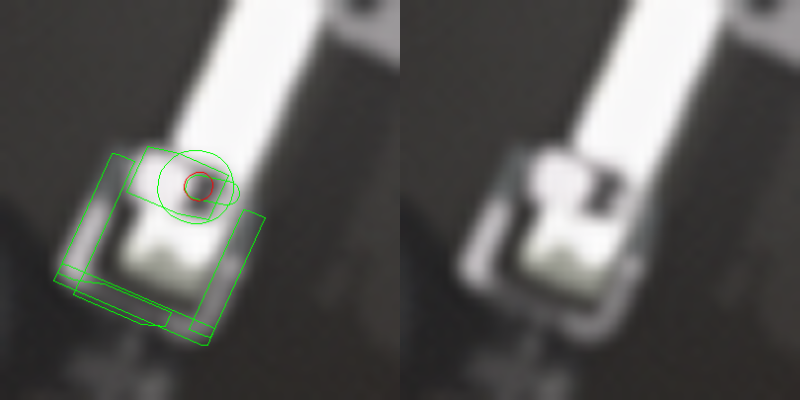

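Emit:
jog_arm:
  steps:
    - {"x": 0,"y": 0.1,"z": 0.3,"spin": 0}
    - {"x": 0,"y": 0,"z": 0.3,"spin": 0}
    - {"x": 0,"y": 0,"z": 0.3,"spin": 0}
    - {"x": 0,"y": 0,"z": 0.3,"spin": 0}
    - {"x": 0,"y": 0,"z": 0.3,"spin": 0}
    - {"x": 0,"y": 0,"z": 0.3,"spin": 0}
    - {"x": 0,"y": 0,"z": 0,"spin": 0}

```text
t: 17.55
eef_pos: [0.4547, 0.2426, 0.1803]
tcp_rot: [-180.0, 0.0, 68.5]
wrist_force: [0.6, -0.9, -0.2]
finger_gap: -0.0004
```

```bash
python3 look.py 11 150 240 90 90 85 160 80 80; python3 -c "
from rig import *
o=get_obs();print(o['t'],o['eef_pos'],o['tcp_rot'],o['wrist_force'],o['finger_gap'])"
```

```text
17.65 [0.4548586  0.24271499 0.1804849 ] [1.79999206e+02 5.44899430e-04 6.85488118e+01] [ 0.08222218 -0.39624984 -0.19822013] -2.113586426819286e-05
```

View pics/both11.png

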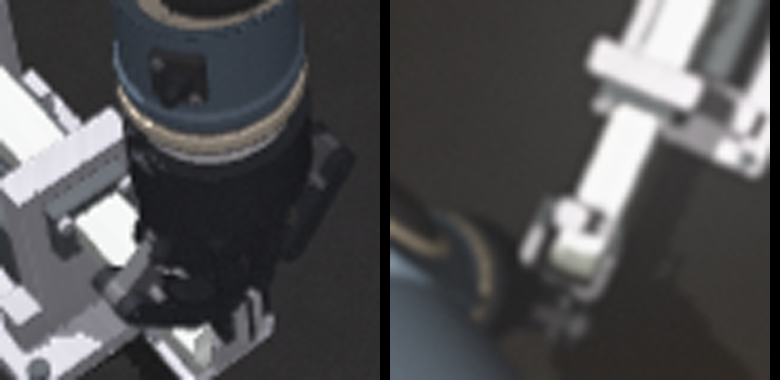

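Emit:
jog_arm:
  steps:
    - {"x": 0,"y": 0,"z": 0.25,"spin": 0}
    - {"x": 0,"y": 0,"z": 0.25,"spin": 0}
    - {"x": 0,"y": 0,"z": 0.25,"spin": 0}
    - {"x": 0,"y": 0,"z": 0.25,"spin": 0}
    - {"x": 0,"y": 0,"z": 0.25,"spin": 0}
    - {"x": 0,"y": 0,"z": 0.25,"spin": 0}
    - {"x": 0,"y": 0,"z": 0,"spin": 0}

```text
t: 18.52
eef_pos: [0.4548, 0.2426, 0.1653]
tcp_rot: [-180.0, 0.0, 68.5]
wrist_force: [0.4, 1.2, 0.2]
finger_gap: 0.0001
```

```bash
python3 look.py 12 150 240 90 90 85 160 80 80; python3 -c "
from rig import *
o=get_obs();print(o['t'],o['eef_pos'],o['tcp_rot'],o['wrist_force'],o['finger_gap'])"
```

```text
18.625 [0.45495815 0.24266986 0.16549772] [ 1.79991047e+02 -2.83648396e-03  6.85414606e+01] [ 0.84482774 -0.6352671  -0.14167053] -0.0001354023910368633
```

View pics/both12.png

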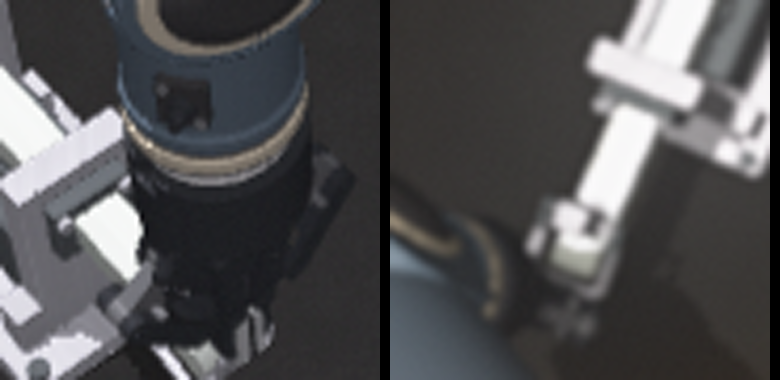

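Emit:
jog_arm:
  steps:
    - {"x": 0,"y": 0,"z": 0.2,"spin": 0}
    - {"x": 0,"y": 0,"z": 0.2,"spin": 0}
    - {"x": 0,"y": 0,"z": 0.2,"spin": 0}
    - {"x": 0,"y": 0,"z": 0.2,"spin": 0}
    - {"x": 0,"y": 0,"z": 0.2,"spin": 0}
    - {"x": 0,"y": 0,"z": 0.2,"spin": 0}

```text
t: 19.38
eef_pos: [0.4549, 0.2427, 0.1534]
tcp_rot: [180.0, 0.0, 68.5]
wrist_force: [-0.7, -0.3, 0.4]
finger_gap: 0.0001
```

Emit:
jog_arm:
  steps:
    - {"x": 0,"y": 0,"z": 0.2,"spin": 0}
    - {"x": 0,"y": 0,"z": 0.2,"spin": 0}
    - {"x": 0,"y": 0,"z": 0.2,"spin": 0}

```text
t: 19.75
eef_pos: [0.4546, 0.2431, 0.1476]
tcp_rot: [-180.0, -0.0, 68.6]
wrist_force: [-2.7, 1.0, 3.4]
finger_gap: -0.0001
```

Emit:
jog_arm:
  steps:
    - {"x": 0,"y": 0,"z": 0.15,"spin": 0}
    - {"x": 0,"y": 0,"z": 0.15,"spin": 0}
    - {"x": 0,"y": 0,"z": 0.15,"spin": 0}

```text
t: 20.12
eef_pos: [0.455, 0.2428, 0.143]
tcp_rot: [180.0, -0.0, 68.5]
wrist_force: [-0.9, 0.3, 2.7]
finger_gap: 0.0003
```

```bash
python3 look.py 13 150 240 90 90 85 160 80 80; python3 -c "
from rig import *
o=get_obs();print(o['t'],o['eef_pos'],o['tcp_rot'],o['wrist_force'],o['finger_gap'])"
```

```text
20.225 [0.45512471 0.24263699 0.14285328] [ 1.79979934e+02 -1.41528900e-02  6.85413714e+01] [-0.50114563  0.79390025  1.4967234 ] 3.497451023107923e-05
```

View pics/both13.png

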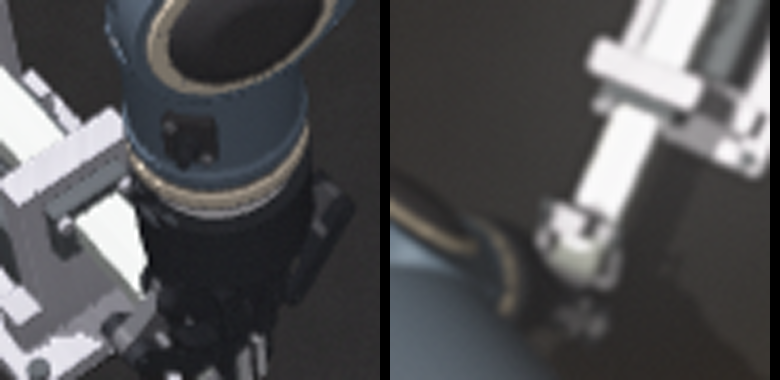

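Emit:
jog_arm:
  steps:
    - {"x": 0,"y": 0,"z": 0.15,"spin": 0}
    - {"x": 0,"y": 0,"z": 0.15,"spin": 0}
    - {"x": 0,"y": 0,"z": 0.15,"spin": 0}

```text
t: 20.6
eef_pos: [0.4555, 0.2423, 0.1384]
tcp_rot: [179.9, -0.0, 68.5]
wrist_force: [1.0, -0.4, 0.9]
finger_gap: -0.0001
```

Emit:
jog_arm:
  steps:
    - {"x": 0,"y": 0,"z": 0.15,"spin": 0}
    - {"x": 0,"y": 0,"z": 0.15,"spin": 0}
    - {"x": 0,"y": 0,"z": 0.15,"spin": 0}

```text
t: 20.98
eef_pos: [0.4547, 0.2426, 0.1337]
tcp_rot: [-180.0, 0.0, 68.5]
wrist_force: [-0.2, 0.4, 0.4]
finger_gap: 0.0003
```

```bash
python3 look.py 14 150 240 90 90 85 160 80 80; python3 -c "
from rig import *
o=get_obs();print(o['t'],o['eef_pos'],o['tcp_rot'],o['wrist_force'],o['finger_gap'])"
```

```text
21.075 [0.45462104 0.24254539 0.13369716] [-1.79976363e+02  3.23052033e-02  6.85479109e+01] [ 0.39857257 -0.79882789  0.42916538] -1.0519321104363894e-05
```

View pics/both14.png

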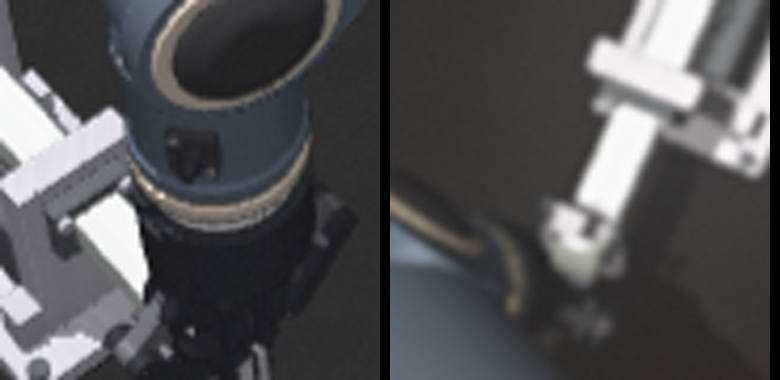

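Emit:
jog_arm:
  steps:
    - {"x": 0,"y": 0,"z": 0.15,"spin": 0}
    - {"x": 0,"y": 0,"z": 0.15,"spin": 0}
    - {"x": 0,"y": 0,"z": 0.15,"spin": 0}

```text
t: 21.45
eef_pos: [0.4549, 0.2426, 0.1294]
tcp_rot: [180.0, 0.0, 68.5]
wrist_force: [0.9, -1.4, 0.4]
finger_gap: 0.0001
```

Emit:
jog_arm:
  steps:
    - {"x": 0,"y": 0,"z": 0.15,"spin": 0}
    - {"x": 0,"y": 0,"z": 0.15,"spin": 0}
    - {"x": 0,"y": 0,"z": 0.1,"spin": 0}
    - {"x": 0,"y": 0,"z": 0,"spin": 0}

```text
t: 21.95
eef_pos: [0.4549, 0.2426, 0.1254]
tcp_rot: [180.0, 0.0, 68.5]
wrist_force: [1.7, 0.4, 0.6]
finger_gap: -0.0001
```

Emit:
jog_arm:
  steps:
    - {"x": 0,"y": 0,"z": -0.3,"spin": 0}
    - {"x": 0,"y": -0.5,"z": -1,"spin": 0}
    - {"x": 0,"y": -1,"z": -2,"spin": 0}
    - {"x": 0,"y": -1,"z": -3,"spin": 0}
    - {"x": 0,"y": 0,"z": -5,"spin": 0}
    - {"x": 2,"y": 0,"z": -5,"spin": 0}
    - {"x": -4,"y": 0,"z": -3,"spin": 0}
    - {"x": -5,"y": 0,"z": 0,"spin": 0}
    - {"x": -5,"y": 0,"z": 0,"spin": 0}
    - {"x": -5,"y": 0,"z": 0,"spin": 0}
    - {"x": -5,"y": 0,"z": 0,"spin": 0}
    - {"x": 0,"y": 0,"z": 0,"spin": 0}

```text
t: 23.45
eef_pos: [0.3494, 0.0452, 0.3191]
tcp_rot: [179.9, 0.1, 68.2]
wrist_force: [0.1, -0.5, 0.5]
finger_gap: -0.0
```

```bash
python3 look.py 15 150 240 90 90 85 160 80 80; python3 -c "
from rig import *
o=get_obs();print(o['t'],o['eef_pos'],o['tcp_rot'],o['wrist_force'],o['finger_gap'])"
```

```text
23.55 [0.35090263 0.04809666 0.31935163] [ 1.79868621e+02 -5.97450689e-03  6.85729223e+01] [0.33760717 0.25865991 0.17689678] -0.00013787245680092484
```

View pics/both15.png

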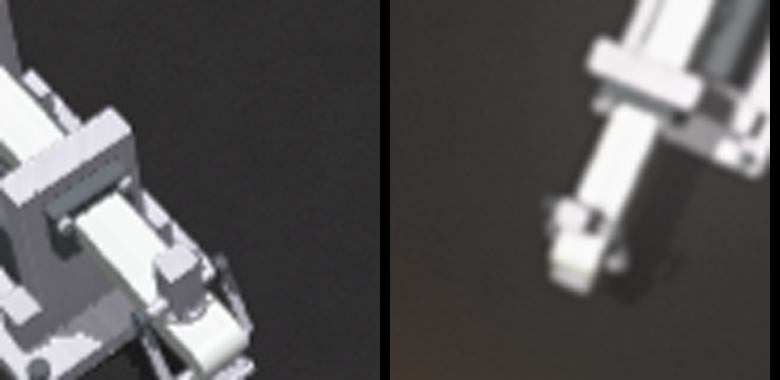

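Run:
```python
from ov import *
def rot(P,a):
    P=P.copy();x=P[:,0];z=P[:,2]-10;c,s=np.cos(a),np.sin(a);return np.c_[c*x+s*z,P[:,1],-s*x+c*z+10]
outs=[]
for n,(px,py),win in(("top",(.5022,.2232),(105,185,45,45)),("side",(.4996,.2246),(175,285,50,50))):
  for a in(.9,1.1,1.25):
    x,y,w,h=win;I=np.load(f"pics/{n}15.npy")[y:y+h,x:x+w,::-1];sc=260/w
    o=np.ascontiguousarray(cv2.resize(I,(260,260),interpolation=cv2.INTER_CUBIC))
    for P in PIN[2:6]: edges(n,place(rot(P,a),px,py,np.radians(158.5),.12),o,(0,255,0),sc,np.array([x,y]))
    for P in PIN[:2]: edges(n,place(P,px,py,np.radians(158.5),.12),o,(0,0,255),sc,np.array([x,y]))
    outs.append(o)
cv2.imwrite("pics/fin.png",np.vstack([np.hstack(outs[:3]),np.hstack(outs[3:])]))
```

```text
(no output)
```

View pics/fin.png

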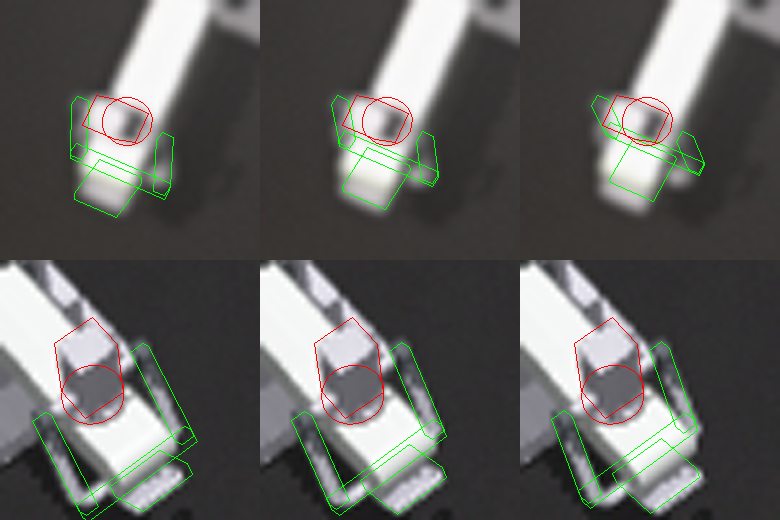

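Run:
```python
from ov import *
def rot(P,a):
    P=P.copy();x=P[:,0];z=P[:,2]-10;c,s=np.cos(a),np.sin(a);return np.c_[c*x+s*z,P[:,1],-s*x+c*z+10]
aa=np.linspace(-np.pi/2,np.pi/2,13)
outs=[]
for n,(px,py),win in(("side",(.5000,.2246),(178,298,40,40)),):
  x,y,w,h=win;I=np.load(f"pics/{n}15.npy")[y:y+h,x:x+w,::-1];sc=400/w
  base=np.ascontiguousarray(cv2.resize(I,(400,400),interpolation=cv2.INTER_CUBIC));outs.append(base)
  o=base.copy()
  for a,col in((.9,(0,255,255)),(1.1,(0,255,0)),(1.3,(255,100,0))):
    L=rot(np.array([[42.5,-12,35],[42.5,12,35.],[42.5,12,10],[42.5,-12,10]]),a)
    edges(n,place(L,px,py,np.radians(158.5),.12),o,col,sc,np.array([x,y]))
    for s in(-23.5,23.5): 
      l=((proj(n,place(rot(np.array([[0,s,10.],[42.5,s,10]]),a),px,py,np.radians(158.5),.12))-[x,y]+.5)*sc).astype(int); cv2.line(o,tuple(map(int,l[0])),tuple(map(int,l[1])),col,1)
  outs.append(o)
cv2.imwrite("pics/fin2.png",np.hstack(outs))
```

```text
(no output)
```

View pics/fin2.png

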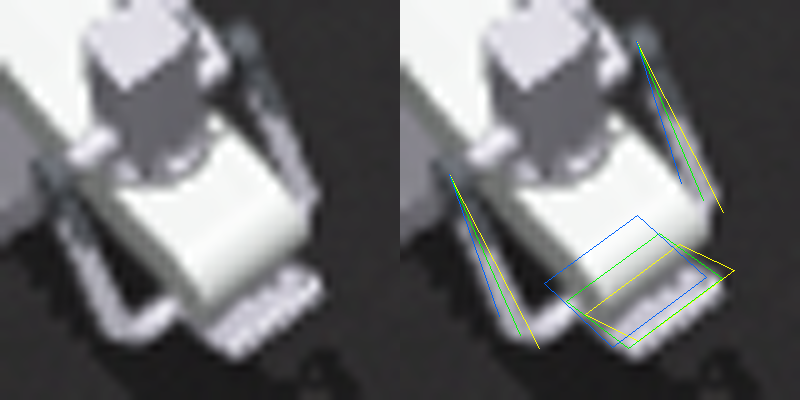

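```bash
python3 -c "
from rig import *
print(get_obs()['t']);print(sign_off())"
```

```text
23.55
the job is handed in; nothing more can be done
None
```

The hitch pin is home in the bar's cross hole with its loop closed under the nose. I handed the job in at 23.6 s of the 67 s allowed; sign-off gives no verdict.

- **Pin:** I gripped it across the head's y faces. I lowered it into the hole in steps of 2 mm or less and moved 0.5 mm sideways when about 3 N built up. The collar seated at a computed height of 120.0 mm with about 5 N felt. I let go with the loop still open.
- **Loop:** I pushed straight down on the lug with closed fingertips. The highest vertical force I read was 3.4 N, and it fell away after the cross bar passed the nose. I then backed off clear of everything.

**Last checks:**
- The camera pictures show the pin upright, its collar on the bar and the loop past the nose.
- The slopes of both legs in the side picture give a loop angle of about 1.1 rad. The fingertip depth gives 1.05 to 1.15 rad. The required angle is 0.95.
- One looser reading disagreed: the end of the right leg in the top picture suggested about 0.9 rad. I trusted the other two.
- The two cameras disagreed by about 3 mm on absolute position, in line with their calibration.
- The gripper read 16.3 mm on a head given as 18 mm, and I did not explain that.
- I did not check the bin, screwdriver and ring again at the end. The path stayed above them, and no unexpected contact force showed.

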